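# Take the felt bob off the left-hand spindle and stand it in the row

## Robot

A 7-joint arm with a two-finger parallel gripper is mounted at the origin on a cart in front of the work surface, level with it; the furniture and walls round the work are solid. World frame = base frame: x ahead of the robot, y to its left, z up, the work surface at z = 0. Lengths are in m, angles in rad, forces in N, time in s.
With the tool pointing down it reaches from about 0.4 to 0.875 m from the base axis. Payload 4.4 kg.
Tool frame: the origin (TCP) lies between the finger pads; the fingertips stand 11 mm ahead of it and the grasp point (between the pads) lies 8 mm behind it; z points along the fingers, y is the line along which they close (so a half turn about z gives the same grasp; the last joint's range is limited). The gripper opens to 85 mm and grips with 20 to 120 N. Pads are 22 mm wide; open, the fingers measure 114 mm over their backs; the gripper's body (76 mm by 85 mm) begins 54 mm behind the grasp point. The pads swing forward as they close: fully open they stand 13 mm farther back than shut.
Start: joints at [1.083, 0.628, 0.038, 1.517, -0.027, 0.996, -0.02], TCP at [0.266, -0.593, 0.242] pointing down, gripper open.
Joint ranges: [-3.06, 3.06], [-0.37, 2.12], [-1.25, 1.32], [0.18, 2.47], [-1.1, 4.24], [0.23, 1.98], [-2.94, 2.94]. Speed limits (rad/s): [2.57, 2.57, 3.14, 3.14, 3.14, 3.14, 3.14].

## Interface

Orientations are given as a unit quaternion [x, y, z, w].
In Python, from rig import robot gives the robot as it stands.
- The arm moves only by the shell command python3 -m inch 'ROWS' [OPENING] [FORCE]. ROWS is a JSON object whose one key "moves" holds one flat list of numbers, 6 for each row, row after row: the shift along the tool's x, y, z in mm, then the turn, a rotation vector about the tool's x, y, z in degrees. In form: {"moves": [dx, dy, dz, wx, wy, wz, dx, dy, dz, wx, wy, wz, ...]}. A call has 1 to 10 rows; each row shifts and turns the commanded pose from where the row before left it, along the tool's axes as they then stand; what a row does not reach is not made up. A row lasts 1/8 s, in which the tool goes at most 62.5 mm and 10.7 degrees, less where a joint would pass 70% of its speed; a pose out of reach is approached as far as the arm can. A call with a gripper value outside its range is refused whole. OPENING is the opening, from 0 (shut) to 1 (fully open), set as the call begins (- or left out, the last holds). The fingers move at their own pace and stop on an object; FORCE is the grip in N (left out, the last holds). Time passes only in rows, so rows that do not move let the fingers close. It gives the time, the measured TCP pose, the force, the opening and the grip force at its end, in the units of the state.
- robot.read_state(): the state, without advancing time (a new reading comes with each control period).
- robot.camera(name): name is "scene" or "top" or "wrist"; returns the picture (384x512x3 uint8, red, green, blue); there is no depth.
- robot.camera_model(name): a dict with "intrinsics" (3x3 intrinsics, pixels), "k1" (the pictures are not rectified: a ray, as slopes to the right and down, at radius r is drawn at 1 + k1 r^2 times it, then the intrinsics apply), "R" (3x3) and "t" (3): a world point X has camera coordinates R X + t; the wrist camera has in their place "mount" (4x4, takes a point from camera to tool coordinates, whose origin is the TCP and whose axes are the flange's). Camera axes: x right, y down, z forward; pixel columns grow to the right and rows downward; lengths in m; the calibration is good to about 2 mm. A picture is of the moment at which its call begins: read the wrist's pose just before it. camera_model takes no time and is no camera call.
- robot.job_done(): hands the job in; it is judged then, once.
The state is a dict: "time_s": time; "joints": joint angles; "qd": joint speeds; "tau": joint torques, N m; "tcp_pos": TCP position; "ee_rot": TCP orientation; "wrist_force": force on the tool from outside, world axes, zero at the start; "torque": the same for the moment, N m; "gripper_width": opening from 0.0 (shut) to 1.0 (fully open); "finger_force": force on a finger pad.
Only numpy, scipy, OpenCV 4.12 (cv2) and the standard library are available. Lean on these libraries where they do the work, as an engineer would, in place of code of your own. Each camera call takes 0.05 s, during which the arm holds its last target. There are 200 camera calls.

## Task

The mushroom-shaped felt bob on the upright buffing motor is finished with. Its socket is locked on the spindle pin by a left-handed quarter-turn lock, so it loosens clockwise (seen from above): turn it until it stops, lift it straight off, and stand it upright on its narrow steel socket on the worn ring of the empty place in the row on the storage board. Set it down gently, let go slowly so that it does not tip over, and leave the two bobs that already stand there, and the brass knobs, turned foot and sawn bracket on the way, where they are.

Things in the scene. Friction and masses are not known exactly. Their poses are not given: they have to be found in the camera images.
- mushroom_bob: The bob to be moved, 100 mm tall, about 0.28 kg: a hard grey felt mushroom head on a steel washer and a narrow steel socket (tube, 24 mm outside, 16 mm bore, 50 mm deep, open below). Origin: centre of the socket's lower rim; z points up through the head. At the start it is locked on the spindle; it loosens clockwise seen from above.
- bob_grip (a point): Middle of the felt head's upright sides, on the bob's axis, 70 mm above its lower rim. Here the head is a plain round cylinder 54 mm across with upright sides from 57 to 82 mm above the rim; it is domed above, to 100 mm. A grip of 20 to 40 N is enough.
- slot_mouth (a point): Mouth of one of two J-shaped slots in the socket's lower rim (the other is half a turn round) in which the spindle's cross pin runs. Turned clockwise from above by 1.0 to 1.4 rad, against light friction, the bob meets a hard stop; there, and up to 0.25 rad short of it, it lifts straight off. Anticlockwise it stops within 0.5 rad, still locked; pulled while locked it is held.
- buffing_motor: Upright buffing motor, grey, fixed, 116 mm across its foot. Its spindle stands on the vertical axis through its origin (centre of its underside, on the table) and does not turn; it is 12 mm thick and ends 118 mm above the table, so the bob must rise 44 mm to clear it.
- pin_end (a point): One end of the spindle's cross pin (4 mm thick, along the motor's x axis, 85.5 mm above the table); the other end lies oppopoint. Hidden in the socket's slots at the start.
- spindle_collar (a point): Top of the motor's spindle collar, 74 mm above the table, on the spindle's axis: the bob's socket rests here at the start.
- storage_board: Pale wooden board lying flat on the table, fixed, 300 (its x) by 62 (its y) by 12 mm, on which the bobs stand in a row along its x axis. Origin: centre of its underside. Three places marked by worn rings: at its centre and 110 mm either side of it along x.
- board_top (a point): Centre of the storage board's upper face, 12 mm above the table; axes as the board's.
- empty_place: The empty place: a dot at the centre of the one worn ring (28 mm across) on the board's upper face that no bob covers. Origin on the board's upper face; the bob's socket belongs centred here. It may be any of the three places.
- cone_bob: A bob that already stands in the row, loose and easily tipped: felt cone pointing up, 108 mm tall, 48 mm across at the widest, on the same 24 mm socket. Origin: centre of the socket's lower rim, z up.
- ball_bob: The other bob that already stands in the row, loose and easily tipped: felt ball 45 mm across, 98 mm tall in all, on the same 24 mm socket. Origin: centre of the socket's lower rim, z up.
- clock_bonnet: Obstacle, fixed, not part of the job: an upright mahogany clock-hood frame, 330 mm high, standing across the middle of the table; it fills x from 0.485 to 0.58 and y from -0.205 to 0.40. Its origin lies on the table at about its middle. Go round its near side or its right-hand end.
- bracket: Bystander: sawn mahogany ogee bracket (a curved furniture foot), 45 x 65 x 70 mm, standing loose between the motor and the board. Origin: centre of its underside.
- foot_a: Bystander: turned mahogany foot standing on its small end, 38 mm across, 47 mm tall, loose. Origin: centre of its underside.
- knob_a: Bystander: brass knob on its back plate, 32 x 44 x 22 mm, loose. Origin: centre of its underside.
- knob_b: Bystander: brass knob on its back plate, 35 x 32 x 22 mm, loose. Origin: centre of its underside.
Not all that is in view belongs to the job. What is shaped like the cone_bob but green or red is not meant.

How it is judged:
On the way:
1. the bob is unlocked and lifted clear of the spindle, head up (z of mushroom_bob in the frame of spindle_collar above 0.048 m and angle between mushroom_bob's own z axis and vertical below 0.35 rad), for 0.1 s.
At the end, for the whole second after the job is handed in: The mushroom bob stands free and still, upright within 3 degrees, on its socket on the storage board's upper face, its axis within 18 mm of the empty place's centre; the cone and the ball bob still stand upright within 12 mm of where they stood (horizontal distance between mushroom_bob and empty_place below 0.018 m and z of mushroom_bob in the frame of board_top between -0.003 and 0.003 m and angle between each of mushroom_bob, cone_bob, ball_bob's own z axis and vertical below 0.05 rad and linear speed of mushroom_bob below 0.01 m/s and angular speed of mushroom_bob below 0.06 rad/s and distance of each of cone_bob, ball_bob from where it was at the start of the episode below 0.012 m); the robot touches nothing.
It fails at once if the mushroom bob tips over or lies down (angle between mushroom_bob's own z axis and vertical above 0.8 rad).
It fails at once if the mushroom bob is banged on the board (over 40 N) (contact force between mushroom_bob and storage_board above 40 N).
It fails at once if the mushroom bob is dropped: within 30 mm of the board it moves faster than 0.25 m/s (z of mushroom_bob in the frame of board_top below 0.03 m and horizontal distance between mushroom_bob and storage_board below 0.15 m and linear speed of mushroom_bob above 0.25 m/s).
It fails at once if a standing bob is knocked over (angle between any of cone_bob, ball_bob's own z axis and vertical above 0.35 rad).
It fails at once if a bystander is pushed about (over 40 mm) (distance of any of bracket, foot_a, knob_a, knob_b from where it was at the start of the episode above 0.04 m).
It also fails if it takes over 61 s, if anything falls off the work surface, if the arm or the gripper's body presses on something with over 40 N, if the wrist force passes 120 N, or if a joint passes its speed limit or range.

## Working session

There is one attempt and no reset: what is moved stays moved. The work goes in short steps, Python scripts to look and compute and a shell command to move; the robot and the scene stay as the last step left them, time stands still between calls to the robot, and variables do not carry over. Pictures are saved under pics/ and viewed, at most 10 in all, crops included, and the job is handed in when it is done.

```bash
ls; mkdir -p pics; python3 - <<'E'
from rig import robot
import cv2,numpy as np
np.set_printoptions(precision=4,suppress=True)
s=robot.read_state();print(s)
for n in("scene","top","wrist"):
    m=robot.camera_model(n);print(n,m)
for n in("scene","top"):
    cv2.imwrite(f"pics/{n}0.png",robot.camera(n)[:,:,::-1])
E
```

```text
pics
{'time_s': 0.0, 'joints': array([ 1.0832,  0.6293,  0.0384,  1.5184, -0.027 ,  0.9963, -0.02  ]), 'qd': array([ 0.0012,  0.0002, -0.0017,  0.0005,  0.0004,  0.0003, -0.0018]), 'tau': array([  0.0006, -56.3404,   1.2256, -19.3447,   0.0106,   0.0107,
        -0.    ]), 'tcp_pos': array([ 0.2659, -0.5924,  0.2414]), 'ee_rot': array([ 0.9778,  0.2093, -0.0002, -0.001 ]), 'wrist_force': array([ 0.3844, -0.0871, -0.3961]), 'torque': array([-0.0353, -0.0024,  0.0137]), 'finger_force': 0.0, 'gripper_width': 1.0042525897702481}
scene {'intrinsics': array([[411.3403,   0.    , 259.5863],
       [  0.    , 411.3403, 191.0614],
       [  0.    ,   0.    ,   1.    ]]), 'k1': -0.016901049992558856, 'R': array([[-0.7135, -0.7003, -0.0223],
       [-0.3487,  0.3825, -0.8556],
       [ 0.6077, -0.6027, -0.5171]]), 't': array([0.3907, 0.3121, 0.7796])}
top {'intrinsics': array([[431.5374,   0.    , 250.8647],
       [  0.    , 431.5374, 189.8169],
       [  0.    ,   0.    ,   1.    ]]), 'k1': -0.01059620878709269, 'R': array([[-0.0261, -0.9994, -0.022 ],
       [-0.9979,  0.0273, -0.058 ],
       [ 0.0586,  0.0205, -0.9981]]), 't': array([0.016 , 0.5586, 1.2578])}
wrist {'intrinsics': array([[268.1613,   0.    , 255.1405],
       [  0.    , 268.1613, 189.7881],
       [  0.    ,   0.    ,   1.    ]]), 'k1': -0.048482604289230916, 'mount': array([[ 0.0001, -0.951 , -0.309 ,  0.0788],
       [ 1.    ,  0.0001, -0.    , -0.0019],
       [ 0.0001, -0.309 ,  0.951 , -0.1316],
       [ 0.    ,  0.    ,  0.    ,  1.    ]])}
```

View pics/scene0.png

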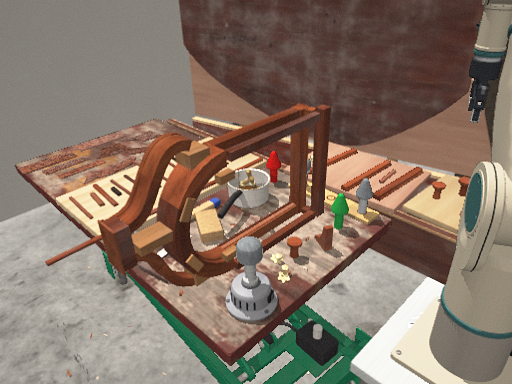

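View pics/top0.png

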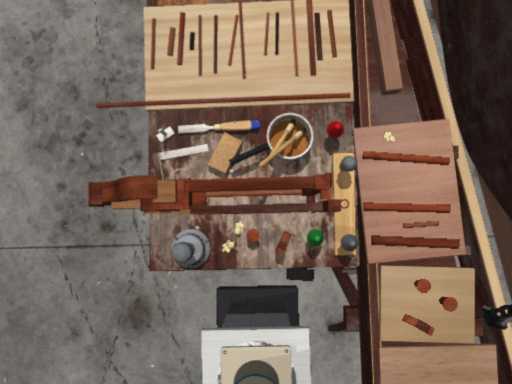

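The scene view shows the mushroom bob at about (249,250) on the motor (250,300), and the grey cone at about (364,195). The top view shows the motor at (190,250), the board from about (345,153) to (345,256) with bobs at (348,163) and (349,242), and an empty ring near (345,204), close to the bonnet's end. I'll zoom in next.

```bash
cat > h.py <<'E'
from rig import robot
import cv2,numpy as np
from scipy.spatial.transform import Rotation as Ro
np.set_printoptions(precision=4,suppress=True)
def cam(n,s=None):
    m=robot.camera_model(n);K=m["intrinsics"]
    if n=="wrist":
        M=m["mount"];Rt=Ro.from_quat(s["ee_rot"]).as_matrix()
        Rc=Rt@M[:3,:3];c=Rt@M[:3,3]+s["tcp_pos"]
    else: Rc=m["R"].T;c=-Rc@m["t"]
    return K,m["k1"],Rc,c
def ray(n,px,s=None):
    K,k,Rc,c=cam(n,s);p=np.atleast_2d(np.array(px,float))
    d=(p-[K[0,2],K[1,2]])/[K[0,0],K[1,1]];u=d.copy()
    for _ in range(10):u=d/(1+k*(u**2).sum(1,keepdims=True))
    return c,np.c_[u,np.ones(len(u))]@Rc.T
def onz(n,px,z,s=None):
    c,d=ray(n,px,s);return c+d*((z-c[2])/d[:,2])[:,None]
def proj(n,X,s=None):
    K,k,Rc,c=cam(n,s);q=(np.atleast_2d(X)-c)@Rc;u=q[:,:2]/q[:,2:]
    u=u*(1+k*(u**2).sum(1,keepdims=True));return u*[K[0,0],K[1,1]]+[K[0,2],K[1,2]]
E
python3 - <<'E'
from h import *
t=cv2.imread("pics/top0.png");s=cv2.imread("pics/scene0.png")
cv2.imwrite("pics/topc.png",cv2.resize(t[140:280,150:370],None,fx=3.6,fy=3.6,interpolation=cv2.INTER_CUBIC))
a=cv2.resize(s[220:340,200:320],(400,400),interpolation=cv2.INTER_CUBIC);b=cv2.resize(s[140:260,280:400],(400,400),interpolation=cv2.INTER_CUBIC)
cv2.imwrite("pics/scc.png",np.hstack([a,b]))
print(onz("top",[[345,203],[335,153],[357,153],[335,255],[357,255]],.012))
print("motor",onz("top",[[190,250]],.03),"c",cam("top")[3],cam("scene")[3])
E
```

```text
[[ 0.5126 -0.275   0.012 ]
 [ 0.6616 -0.2512  0.012 ]
 [ 0.6598 -0.3162  0.012 ]
 [ 0.3614 -0.24    0.012 ]
 [ 0.3598 -0.3041  0.012 ]]
motor [[0.3877 0.1823 0.03  ]] c [ 0.4842 -0.025   1.2881] [-0.0862  0.6241  0.6789]
```

View pics/topc.png

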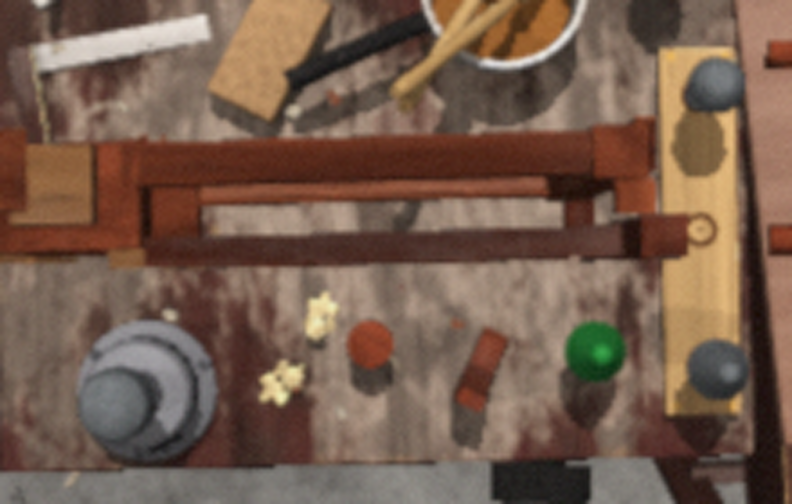

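View pics/scc.png

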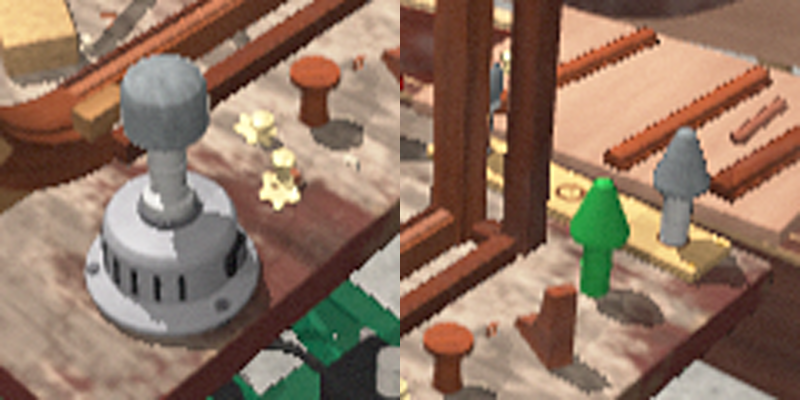

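```bash
python3 - <<'E'
from h import *
print("ring top",onz("top",[[345.0,203.6]],.012),"scene",onz("scene",[[331.0,197.5]],.012))
print("motor foot top",onz("top",[[190.9,248.9]],.012))
c1,d1=ray("top",[[181.7,251.7]]);c2,d2=ray("scene",[[249.5,250.9]])
A=np.c_[d1[0],-d2[0]];st=np.linalg.lstsq(A,c2-c1,rcond=None)[0]
print("head",c1+d1[0]*st[0],c2+d2[0]*st[1])
print("head z.150",onz("top",[[181.7,251.7]],.150),"scene .142",onz("scene",[[249.5,250.9]],.142))
print("cone",onz("top",[[349.2,242.8]],.085),"ball",onz("top",[[348.6,163.6]],.087))
print("bonnet end bottom-> top edge",onz("top",[[150+688/3.6,140+235/3.6]],.33),onz("top",[[150+655/3.6,140+165/3.6]],.33))
print("green",onz("top",[[150+595/3.6,140+350/3.6]],.09),"bracket",onz("top",[[150+483/3.6,140+370/3.6]],.05),"foot",onz("top",[[150+370/3.6,140+345/3.6]],.047))
E
```

```text
ring top [[ 0.5109 -0.2749  0.012 ]] scene [[ 0.5107 -0.2724  0.012 ]]
motor foot top [[0.3894 0.1826 0.012 ]]
head [0.3927 0.1852 0.1463] [0.3911 0.1838 0.1462]
head z.150 [[0.3929 0.1846 0.15  ]] scene .142 [[0.3949 0.1803 0.142 ]]
cone [[ 0.4009 -0.268   0.085 ]] ball [[ 0.6204 -0.2746  0.087 ]]
bonnet end bottom-> top edge [[ 0.5008 -0.2039  0.33  ]] [[ 0.5444 -0.1853  0.33  ]]
green [[ 0.4188 -0.1745  0.09  ]] bracket [[ 0.4031 -0.0906  0.05  ]] foot [[ 0.4249 -0.0016  0.047 ]]
```

Both views put the ring at (0.511, -0.274), with the spindle at about (0.391, 0.183) and both neighbours 110 mm away, which fits. The place is 69 mm from the bonnet's end, so I'll check how wide the wrist is before choosing a grasp.

```bash
python3 - <<'E'
from h import *
s=robot.read_state();im=cv2.imread("pics/scene0.png")
big=cv2.resize(im[0:140,372:512],(588,588),interpolation=cv2.INTER_CUBIC)
for h in(0,.06,.1,.15,.2,.25,.3):
    X=s["tcp_pos"]+[0,0,h]
    for k in(-.05,0,.05):
        p=proj("scene",X+np.array([.7,.7,0])*k)[0];q=tuple(int(v) for v in (p-[372,0])*4.2)
        cv2.circle(big,q,3,(0,0,255),-1)
    print(h,p)
cv2.imwrite("pics/arm.png",big)
E
```

```text
0 [455.3411 116.8254]
0.06 [460.0681  96.4602]
0.1 [463.3508  82.2765]
0.15 [467.6106  63.8207]
0.2 [472.0535  44.5097]
0.25 [476.6901  24.2878]
0.3 [481.5317   3.0951]
```

View pics/arm.png

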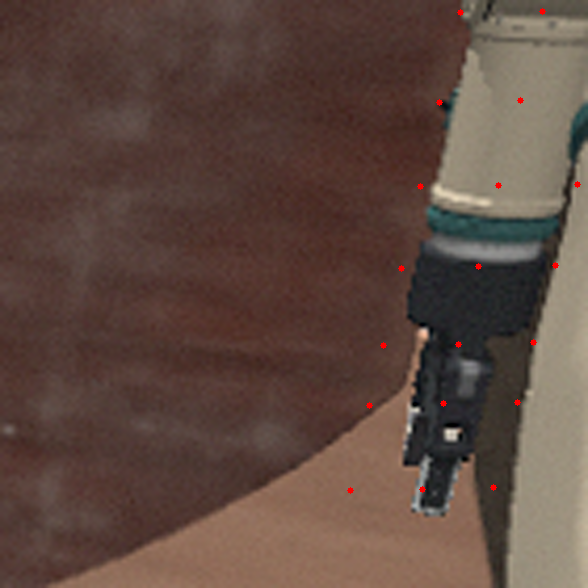

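The wrist is slim (about 42 mm in radius) up to 0.3 m above the TCP, so a vertical grasp works. I'll go up, across, and over the motor.

```bash
python3 -m inch '{"moves":[0,0,-36,0,0,0,0,0,-36,0,0,0,0,0,-36,0,0,0,0,0,-36,0,0,0,0,0,-36,0,0,0,27.4,-32.6,0,0,0,0,27.4,-32.6,0,0,0,0,27.4,-32.6,0,0,0,0,27.4,-32.6,0,0,0,0,27.4,-32.6,0,0,0,0]}' 1
python3 -m inch '{"moves":[27.4,-32.6,0,0,0,0,27.4,-32.6,0,0,0,0,27.4,-32.6,0,0,0,0,27.4,-32.6,0,0,0,0,27.4,-32.6,0,0,0,0,27.4,-32.6,0,0,0,0,27.4,-32.6,0,0,0,0,27.4,-32.6,0,0,0,0,27.4,-32.6,0,0,0,0,8,-33.6,0,0,0,0]}'
python3 -m inch '{"moves":[8,-33.6,0,0,0,0,8,-33.6,0,0,0,0,8,-33.6,0,0,0,0,8,-33.6,0,0,0,0,8,-33.6,0,0,0,0,0,0,0,0,0,-10,0,0,0,0,0,-10,0,0,0,0,0,-10,0,0,0,0,0,-10,0,0,0,0,0,-10]}'
```

```text
time_s: 1.35
tcp_pos: [0.3245, -0.3866, 0.422]
ee_rot: [0.978, 0.209, -0.0, -0.0]
wrist_force: [0.8, 0.5, 0.5]
gripper_width: 0.999
finger_force: 0.0
time_s: 2.6
tcp_pos: [0.4232, 0.0162, 0.4219]
ee_rot: [0.978, 0.21, -0.0, -0.0]
wrist_force: [0.6, -0.1, -1.0]
gripper_width: 0.999
finger_force: 0.0
time_s: 3.85
tcp_pos: [0.3903, 0.1838, 0.422]
ee_rot: [0.796, 0.605, -0.0, -0.0]
wrist_force: [1.0, 1.2, 0.2]
gripper_width: 1.0
finger_force: 0.0
```

```bash
python3 -m inch '{"moves":[0,0,0,0,0,-10,0,0,0,0,0,-10,0,0,0,0,0,-10,0,0,0,0,0,-10,0,0,0,0,0,-10,0,0,0,0,0,-10,0,0,0,0,0,-10,0,0,0,0,0,-10,0,0,40,0,0,0,0,0,40,0,0,0]}'
python3 -m inch '{"moves":[0,0,0,0,0,0,0,0,0,0,0,0]}'
python3 - <<'E'
from h import *
s=robot.read_state();im=robot.camera("wrist")[:,:,::-1].copy();cv2.imwrite("pics/w1raw.png",im)
print(s["tcp_pos"],s["ee_rot"],s["joints"])
for X in([.392,.184,.174],[.392,.184,.156]):print(proj("wrist",X,s))
cv2.imwrite("pics/w1.png",im)
E
```

```text
time_s: 5.1
tcp_pos: [0.3906, 0.1837, 0.3414]
ee_rot: [0.224, 0.975, 0.0, 0.0]
wrist_force: [-0.4, -0.2, -1.0]
gripper_width: 1.0
finger_force: 0.0
time_s: 5.35
tcp_pos: [0.3911, 0.1846, 0.3435]
ee_rot: [0.223, 0.975, 0.001, 0.001]
wrist_force: [-0.1, 0.4, 0.8]
gripper_width: 1.001
finger_force: 0.0
[0.3911 0.1846 0.3435] [0.2235 0.9747 0.0006 0.0005] [ 0.126   0.2577 -0.7906  1.9223  0.2112  1.0442  0.3652]
[[254.0341 176.7081]]
[[254.063  172.8287]]
```

View pics/w1.png

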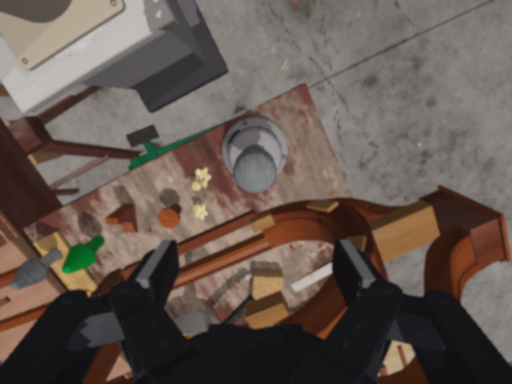

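The head shows at about (255,170), against a predicted (254,173). I'll refine that with a mask before descending.

```bash
python3 - <<'E'
from h import *
im=cv2.imread("pics/w1raw.png");s=robot.read_state()
hsv=cv2.cvtColor(im,cv2.COLOR_BGR2GRAY)
roi=im[110:200,215:295].astype(int)
g=cv2.cvtColor(im,cv2.COLOR_BGR2GRAY)[110:200,215:295]
c=cv2.HoughCircles(cv2.resize(cv2.medianBlur(g,3),None,fx=4,fy=4),cv2.HOUGH_GRADIENT,1,20,param1=80,param2=20,minRadius=60,maxRadius=140)
for q in c[0][:5]:
    p=q[:2]/4+[215,110];print(p,q[2]/4,onz("wrist",[p],.155,s),onz("wrist",[p],.012,s))
R=Ro.from_quat(s["ee_rot"]).as_matrix();print(R)
E
```

```text
Traceback (most recent call last):
TypeError: 'NoneType' object is not subscriptable
```

```bash
python3 - <<'E'
from h import *
s=robot.read_state()
im=cv2.imread("pics/w1raw.png");hsv=cv2.cvtColor(im,cv2.COLOR_BGR2HSV)
print(im[170,225:290:3].tolist());print(im[140:200:3,255].tolist())
for p in([255,169.5],[256,170],):print(onz("wrist",[p],.156,s))
R=Ro.from_quat(s["ee_rot"]).as_matrix();print(R)
E
```

```text
[[71, 83, 116], [86, 90, 113], [121, 119, 123], [82, 80, 80], [103, 100, 100], [106, 105, 105], [117, 115, 115], [121, 119, 118], [126, 124, 123], [130, 128, 127], [129, 127, 126], [129, 126, 126], [127, 124, 124], [125, 122, 122], [133, 131, 130], [131, 129, 128], [122, 120, 120], [120, 117, 119], [143, 141, 148], [98, 109, 130], [67, 78, 104], [70, 81, 108]]
[[101, 99, 102], [96, 93, 97], [61, 60, 61], [62, 60, 60], [73, 71, 71], [104, 102, 102], [109, 107, 107], [119, 117, 117], [124, 122, 121], [127, 124, 124], [129, 127, 126], [128, 126, 125], [133, 131, 131], [131, 129, 128], [135, 132, 131], [130, 127, 127], [131, 129, 127], [118, 117, 119], [64, 72, 108], [61, 72, 110]]
[[0.3893 0.187  0.156 ]]
[[0.3904 0.1878 0.156 ]]
[[-0.9     0.4358  0.0024]
 [ 0.4358  0.9     0.0012]
 [-0.0016  0.0021 -1.    ]]
```

```bash
python3 -m inch '{"moves":[0,0,30,0,0,0,0,0,30,0,0,0,0,0,30,0,0,0,0,0,30,0,0,0,0,0,30,0,0,0,0,0,30,0,0,0,0,0,10,0,0,0,0,0,10,0,0,0,0,0,8,0,0,0,0,0,0,0,0,0]}'
python3 -m inch '{"moves":[0,0,0,0,0,0,0,0,0,0,0,0,0,0,0,0,0,0,0,0,0,0,0,0,0,0,0,0,0,0,0,0,0,0,0,0]}' 0.4 40
```

```text
time_s: 6.65
tcp_pos: [0.3907, 0.184, 0.1344]
ee_rot: [0.224, 0.975, -0.0, 0.0]
wrist_force: [0.1, 0.2, 0.5]
gripper_width: 1.001
finger_force: 0.0
time_s: 7.4
tcp_pos: [0.3909, 0.1842, 0.1349]
ee_rot: [0.224, 0.975, 0.0, 0.001]
wrist_force: [-0.8, -0.1, 6.0]
gripper_width: 0.617
finger_force: 41.3
```

```bash
python3 -m inch '{"moves":[0,0,0,0,0,9,0,0,0,0,0,9,0,0,0,0,0,9,0,0,0,0,0,9,0,0,0,0,0,9,0,0,0,0,0,9,0,0,0,0,0,0]}' 
python3 -c "
from h import *
s=robot.read_state();print(s['torque'],s['wrist_force'])"
python3 -m inch '{"moves":[0,0,0,0,0,5,0,0,0,0,0,5,0,0,0,0,0,3,0,0,0,0,0,0]}' 
python3 -c "
from h import *
s=robot.read_state();print(s['torque'],s['wrist_force'])"
```

```text
time_s: 8.28
tcp_pos: [0.3911, 0.1845, 0.1349]
ee_rot: [0.641, 0.768, 0.001, 0.001]
wrist_force: [-0.1, 0.3, 7.1]
gripper_width: 0.617
finger_force: 41.7
[-0.0051  0.0014 -0.0006] [-0.1325  0.2574  7.109 ]
time_s: 8.78
tcp_pos: [0.3912, 0.1845, 0.1349]
ee_rot: [0.723, 0.691, 0.001, 0.0]
wrist_force: [0.3, -0.3, 6.4]
gripper_width: 0.616
finger_force: 41.8
[0.0376 0.0091 0.0224] [ 0.2605 -0.2858  6.4127]
```

```bash
python3 -m inch '{"moves":[0,0,0,0,0,3,0,0,0,0,0,3,0,0,0,0,0,0]}' 
python3 -c "
from h import *
s=robot.read_state();print(s['torque'])"
python3 -m inch '{"moves":[0,0,0,0,0,3,0,0,0,0,0,3,0,0,0,0,0,0]}' 
python3 -c "
from h import *
s=robot.read_state();print(s['torque'])"
```

```text
time_s: 9.15
tcp_pos: [0.3913, 0.1845, 0.1349]
ee_rot: [0.758, 0.652, 0.001, 0.0]
wrist_force: [0.1, -0.0, 5.2]
gripper_width: 0.616
finger_force: 41.8
[-0.0317 -0.0638  0.2283]
time_s: 9.52
tcp_pos: [0.3913, 0.1846, 0.1349]
ee_rot: [0.791, 0.612, 0.001, 0.0]
wrist_force: [-0.1, 0.3, 6.3]
gripper_width: 0.617
finger_force: 41.8
[-0.0777 -0.1058  0.4904]
```

The torque is rising, so the bob is at its stop. I'll ease back slightly and lift gently.

```bash
python3 -m inch '{"moves":[0,0,0,0,0,-3,0,0,-2,0,0,0,0,0,-4,0,0,0,0,0,-4,0,0,0,0,0,0,0,0,0]}'
```

```text
time_s: 10.15
tcp_pos: [0.3904, 0.1838, 0.1447]
ee_rot: [0.776, 0.63, -0.0, 0.0]
wrist_force: [0.9, 0.1, -3.4]
gripper_width: 0.619
finger_force: 46.0
```

```bash
python3 -m inch '{"moves":[0,0,-10,0,0,0,0,0,-15,0,0,0,0,0,-15,0,0,0,0,0,-15,0,0,0,0,0,-30,0,0,0,0,0,-40,0,0,0,0,0,-50,0,0,0,0,0,-50,0,0,0,0,0,-40,0,0,0,0,0,-20,0,0,0]}'
python3 - <<'E'
from h import *
im=robot.camera("scene");cv2.imwrite("pics/s2.png",cv2.resize(im[130:340,150:430,::-1],None,fx=2,fy=2))
s=robot.read_state();print(s["tcp_pos"],s["joints"],s["wrist_force"],Ro.from_quat(s["ee_rot"]).as_matrix()[:,0])
E
```

```text
time_s: 11.4
tcp_pos: [0.3899, 0.1839, 0.4319]
ee_rot: [0.776, 0.631, 0.001, 0.0]
wrist_force: [0.1, -0.5, -3.8]
gripper_width: 0.621
finger_force: 46.1
[0.3907 0.1844 0.4334] [-0.275   0.1259 -0.2659  1.7635  0.0355  1.2516 -0.7563] [ 1.4381  1.6898 -0.7685] [0.205  0.9788 0.003 ]
```

View pics/s2.png

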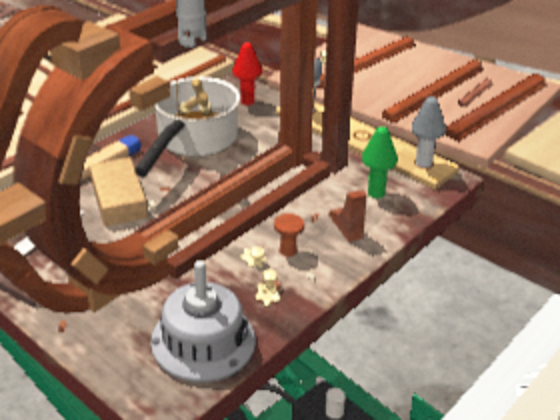

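The bob is lifted clear: the spindle at (200,280) is bare and the socket hangs at (192,20). Next I'll carry it to above the ring.

```bash
python3 -m inch '{"moves":[-20,6,0,0,0,0,-35,10,0,0,0,0,-36,10,0,0,0,0,-37,10,0,0,0,0,-37,10,0,0,0,0,-37,10,0,0,0,0,-37,10,0,0,0,0,-35,11,0,0,0,0,-25,23,0,0,0,0,-25,23,0,0,0,0]}'
python3 -m inch '{"moves":[-25,23,0,0,0,0,-25,23,0,0,0,0,-25,22,0,0,0,0,-15,14,0,0,0,0,-10,7,0,0,0,0,0,0,0,0,0,9,0,0,0,0,0,9,0,0,0,0,0,9,0,0,0,0,0,9,0,0,0,0,0,9]}'
python3 -m inch '{"moves":[0,0,0,0,0,9,0,0,0,0,0,9,0,0,0,0,0,9,0,0,0,0,0,9,0,0,0,0,0,9,0,0,0,0,0,9,0,0,0,0,0,9,0,0,0,0,0,9,0,0,0,0,0,9,0,0,0,0,0,6]}'
python3 - <<'E'
from h import *
s=robot.read_state();R=Ro.from_quat(s["ee_rot"]).as_matrix();print(R,s["tcp_pos"],s["joints"])
print("tool d",(R.T@(np.array([.511,-.274,.073])-s["tcp_pos"]))*1000)
E
```

```text
time_s: 12.7
tcp_pos: [0.4437, -0.1589, 0.4287]
ee_rot: [0.776, 0.63, -0.0, -0.001]
wrist_force: [0.7, -0.3, -2.6]
gripper_width: 0.616
finger_force: 46.0
time_s: 13.95
tcp_pos: [0.5104, -0.2735, 0.429]
ee_rot: [0.959, 0.283, -0.0, -0.001]
wrist_force: [0.2, 0.0, -3.8]
gripper_width: 0.614
finger_force: 46.0
time_s: 15.2
tcp_pos: [0.5106, -0.2734, 0.4289]
ee_rot: [0.891, -0.454, -0.001, -0.001]
wrist_force: [-0.6, -0.2, -2.8]
gripper_width: 0.615
finger_force: 46.0
[[ 0.5877 -0.8091 -0.0009]
 [-0.8091 -0.5877  0.0019]
 [-0.0021 -0.0004 -1.    ]] [ 0.5106 -0.2734  0.4289] [ 0.0435  0.4326  0.6424  1.4348 -0.2607  1.3618 -1.8174]
tool d [  1.5206   0.1423 355.9406]
```

```bash
python3 -m inch '{"moves":[1,0,20,0,0,0,0,0,25,0,0,0,0,0,30,0,0,0,0,0,30,0,0,0,0,0,30,0,0,0,0,0,25,0,0,0,0,0,20,0,0,0,0,0,0,0,0,0]}'
python3 - <<'E'
from h import *
a=robot.camera("scene")[20:260,270:500,::-1];b=robot.camera("top")[130:300,220:390,::-1]
cv2.imwrite("pics/s3.png",np.hstack([cv2.resize(a,(400,417)),cv2.resize(b,(400,417))]))
s=robot.read_state();print(s["tcp_pos"],s["tau"],s["wrist_force"])
E
```

```text
time_s: 16.2
tcp_pos: [0.5105, -0.2736, 0.2478]
ee_rot: [0.892, -0.452, -0.002, -0.001]
wrist_force: [0.3, -0.1, -3.3]
gripper_width: 0.617
finger_force: 45.9
[ 0.5118 -0.275   0.2499] [ -0.1241 -48.6714   7.3119 -17.8639  -0.005    0.0724   0.0029] [-0.197  -0.3385 -3.176 ]
```

View pics/s3.png

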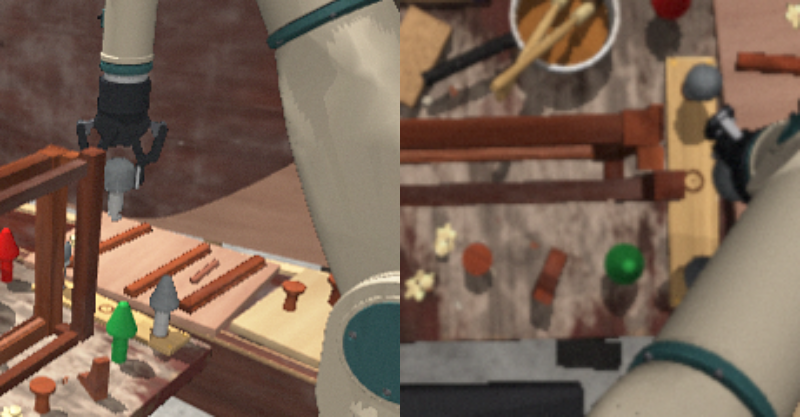

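The forearm comes in from the far side, clear of the bonnet, and the bob hangs upright. I'll keep descending slowly.

```bash
python3 -m inch '{"moves":[0,0,20,0,0,0,0,0,25,0,0,0,0,0,25,0,0,0,0,0,25,0,0,0,0,0,20,0,0,0,0,0,15,0,0,0,0,0,12,0,0,0,0,0,10,0,0,0,0,0,8,0,0,0,0,0,0,0,0,0]}'
python3 -m inch '{"moves":[0,0,4,0,0,0,0,0,2,0,0,0,0,0,1,0,0,0,0,0,0,0,0,0]}'
```

```text
time_s: 17.55
tcp_pos: [0.5114, -0.2751, 0.0889]
ee_rot: [0.892, -0.453, -0.0, -0.0]
wrist_force: [-0.6, 0.5, -1.9]
gripper_width: 0.613
finger_force: 46.0
time_s: 18.05
tcp_pos: [0.5117, -0.2753, 0.0824]
ee_rot: [0.892, -0.453, 0.0, -0.0]
wrist_force: [0.3, -1.0, -3.6]
gripper_width: 0.613
finger_force: 46.0
```

```bash
python3 -m inch '{"moves":[0,0,2,0,0,0,0,0,2,0,0,0,0,0,1,0,0,0,0,0,1,0,0,0,0,0,0,0,0,0]}'
python3 -m inch '{"moves":[0,0,1,0,0,0,0,0,1,0,0,0,0,0,0,0,0,0]}'
```

```text
time_s: 18.68
tcp_pos: [0.5116, -0.2753, 0.0762]
ee_rot: [0.892, -0.453, -0.0, -0.0]
wrist_force: [0.2, 0.0, -2.8]
gripper_width: 0.615
finger_force: 46.0
time_s: 19.05
tcp_pos: [0.5116, -0.2753, 0.0742]
ee_rot: [0.892, -0.453, -0.0, -0.0]
wrist_force: [-0.4, -0.5, -2.5]
gripper_width: 0.615
finger_force: 46.0
```

```bash
python3 -m inch '{"moves":[0,0,0.7,0,0,0,0,0,0.7,0,0,0,0,0,0,0,0,0]}'
python3 -m inch '{"moves":[0,0,0.7,0,0,0,0,0,0,0,0,0]}'
```

```text
time_s: 19.42
tcp_pos: [0.5118, -0.2754, 0.0731]
ee_rot: [0.892, -0.453, 0.0, -0.0]
wrist_force: [0.3, -0.9, -1.4]
gripper_width: 0.612
finger_force: 46.2
time_s: 19.68
tcp_pos: [0.5118, -0.2755, 0.073]
ee_rot: [0.892, -0.453, 0.0, -0.0]
wrist_force: [-0.6, 1.1, 5.4]
gripper_width: 0.616
finger_force: 46.9
```

Contact came at the predicted height (0.073). I'll lower the grip force and open in small steps.

```bash
Z='[0,0,0,0,0,0,0,0,0,0,0,0]'
python3 -m inch '{"moves":[0,0,0,0,0,0,0,0,0,0,0,0]}' 0.55 20
python3 -m inch '{"moves":[0,0,0,0,0,0,0,0,0,0,0,0]}' 0.61
python3 -m inch '{"moves":[0,0,0,0,0,0,0,0,0,0,0,0]}' 0.63
python3 -m inch '{"moves":[0,0,0,0,0,0,0,0,0,0,0,0]}' 0.65
python3 -m inch '{"moves":[0,0,0,0,0,0,0,0,0,0,0,0]}' 0.67
```

```text
time_s: 19.92
tcp_pos: [0.5118, -0.2755, 0.0729]
ee_rot: [0.892, -0.453, 0.0, -0.0]
wrist_force: [-1.3, 0.9, 5.9]
gripper_width: 0.616
finger_force: 46.9
time_s: 20.18
tcp_pos: [0.5119, -0.2755, 0.073]
ee_rot: [0.892, -0.453, 0.0, -0.0]
wrist_force: [-1.4, 1.5, 5.8]
gripper_width: 0.616
finger_force: 46.9
time_s: 20.42
tcp_pos: [0.5119, -0.2754, 0.0722]
ee_rot: [0.892, -0.453, 0.0, 0.0]
wrist_force: [0.1, 1.3, 0.8]
gripper_width: 0.627
finger_force: 0.0
time_s: 20.68
tcp_pos: [0.5117, -0.2753, 0.0721]
ee_rot: [0.892, -0.453, -0.0, 0.0]
wrist_force: [0.6, -0.2, -0.4]
gripper_width: 0.651
finger_force: 0.0
time_s: 20.92
tcp_pos: [0.5117, -0.2753, 0.0722]
ee_rot: [0.892, -0.453, 0.0, -0.0]
wrist_force: [-0.5, 0.3, 0.9]
gripper_width: 0.672
finger_force: 0.0
```

```bash

python3 -m inch '{"moves":[0,0,0,0,0,0,0,0,0,0,0,0]}' 0.72
python3 -m inch '{"moves":[0,0,0,0,0,0,0,0,0,0,0,0]}' 0.8
python3 -m inch '{"moves":[0,0,0,0,0,0,0,0,0,0,0,0,0,0,0,0,0,0]}' 0.92
python3 - <<'E'
from h import *
a=robot.camera("scene")[100:260,270:430,::-1];b=robot.camera("wrist")[:,:,::-1]
cv2.imwrite("pics/s4.png",np.hstack([cv2.resize(a,(384,384)),cv2.resize(b,(400,384))]))
E
```

```text
time_s: 21.18
tcp_pos: [0.5117, -0.2753, 0.0722]
ee_rot: [0.892, -0.453, -0.0, -0.0]
wrist_force: [-0.2, 0.2, -0.0]
gripper_width: 0.723
finger_force: 0.0
time_s: 21.42
tcp_pos: [0.5117, -0.2753, 0.0722]
ee_rot: [0.892, -0.453, 0.0, -0.0]
wrist_force: [-0.3, -0.5, -0.3]
gripper_width: 0.799
finger_force: 0.0
time_s: 21.8
tcp_pos: [0.5117, -0.2753, 0.0722]
ee_rot: [0.892, -0.453, 0.0, -0.0]
wrist_force: [0.4, 0.8, -0.4]
gripper_width: 0.922
finger_force: 0.0
```

View pics/s4.png

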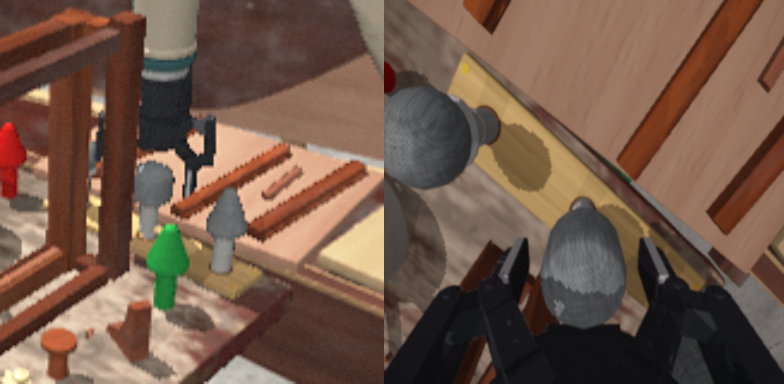

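The bob stands upright and centred between the open pads, and the cone and ball are still standing. I'll retreat straight up and check again from above.

```bash
python3 -m inch '{"moves":[0,0,-5,0,0,0,0,0,-10,0,0,0,0,0,-15,0,0,0,0,0,-20,0,0,0,0,0,-25,0,0,0,0,0,-30,0,0,0,0,0,-30,0,0,0,0,0,-30,0,0,0,0,0,-20,0,0,0,0,0,0,0,0,0]}'
python3 -m inch '{"moves":[0,0,-20,0,0,0,0,0,-30,0,0,0,0,0,-30,0,0,0,0,0,0,0,0,0,0,0,0,0,0,0]}'
python3 - <<'E'
from h import *
s=robot.read_state();a=robot.camera("scene")[100:260,270:430,::-1];b=robot.camera("wrist")[:,:,::-1].copy()
for X in([.511,-.274,.094],[.511,-.274,.012]):
    p=proj("wrist",X,s)[0];print(p);cv2.circle(b,tuple(int(v) for v in p),2,(0,0,255),-1)
cv2.imwrite("pics/s5.png",np.hstack([cv2.resize(a,(384,384)),cv2.resize(b,(400,384))]))
E
```

```text
time_s: 23.15
tcp_pos: [0.5124, -0.276, 0.2596]
ee_rot: [0.892, -0.453, 0.002, -0.0]
wrist_force: [-0.6, 0.5, -0.3]
gripper_width: 0.916
finger_force: 0.0
time_s: 23.78
tcp_pos: [0.5111, -0.2747, 0.3361]
ee_rot: [0.892, -0.453, -0.001, -0.0]
wrist_force: [-0.4, 0.2, -0.9]
gripper_width: 0.92
finger_force: 0.0
[254.8481 160.1636]
[254.9024 150.2602]
```

View pics/s5.png

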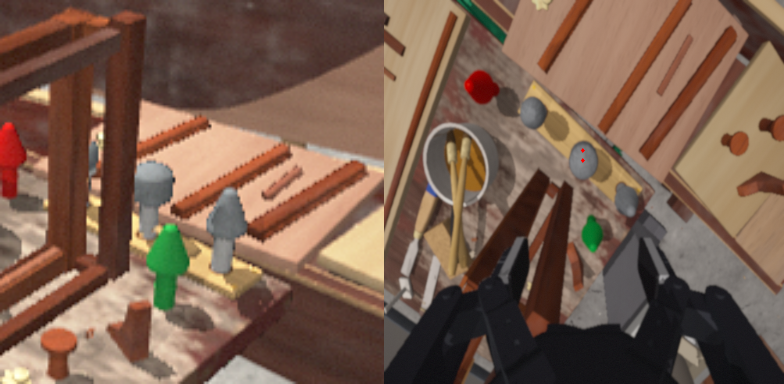

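The mushroom bob stands upright over the ring mark, at about (583,160), with both neighbours in place and the gripper clear. I'll hand in.

```bash
python3 -c "
from rig import robot
print(robot.job_done())"
```

```text
the job is handed in; nothing more can be done
None
```

I unlocked the mushroom bob, lifted it off the spindle and stood it upright on the empty ring, with both neighbouring bobs still standing; the job is handed in, at about 24 s on the clock, but no verdict was returned.

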